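Rock a test adapter out of its spring-catch socket

ROBOT

A 7-joint arm with a two-finger parallel gripper is mounted at the origin on a cart in front of the work surface, level with it; the furniture and walls round the work are solid. World frame = base frame: x ahead of the robot, y to its left, z up, the work surface at z = 0. Lengths are in m, angles in rad, forces in N, time in s.
With the tool pointing down it reaches from about 0.4 to 0.875 m from the base axis. Payload 6.5 kg.
Tool frame: the origin (TCP) lies on the centre line of the jaws, within the pads' length; the fingertips stand r.tip_extent ahead of it and the grasp point (between the pads) lies 11 mm behind it (r.tip_extent is the distance from the TCP to the fingertips, in m); z points along the fingers, y is the line along which they close (so a half turn about z gives the same grasp; the last joint's range is limited). The gripper opens to 88 mm and grips with 3 to 60 N. Pads are 18 mm wide; open, the fingers measure 123 mm over their backs; the gripper's body (75 mm by 187 mm) begins 45 mm behind the grasp point.
Start: joints at [1.107, 0.536, -0.004, 1.538, 0.003, 1.067, -0.071], TCP at [0.252, -0.599, 0.247] pointing down, gripper open.
Joint ranges: [-2.7, 2.7], [-0.37, 2.16], [-1.27, 1.26], [0.24, 2.4], [-1.31, 4.45], [0.19, 1.91], [-2.76, 2.76]. Speed limits (rad/s): [2.39, 2.39, 3.14, 3.14, 3.14, 3.14, 3.14].

INTERFACE

Orientations are given as [roll, pitch, yaw] about the fixed x, y, z axes, in that order (R = Rz(yaw) Ry(pitch) Rx(roll)).
In Python, from bench import r gives the robot as it stands. The module is installed in compiled form; this text tells all that it offers.
- The arm moves only by the tool move_arm, never from a script. Its argument "moves" is a list of rows, each an object of numbers: "dx", "dy", "dz": the shift along the tool's x, y, z in cm; "rx", "ry", "rz": the turn, a rotation vector about the tool's x, y, z in rad; "fingers": the opening, from 0 (shut) to 1 (fully open). In form: [{"dx": .., "dy": .., "dz": .., "rx": .., "ry": .., "rz": .., "fingers": ..}, ...]. A call has 1 to 10 rows; each row shifts and turns the commanded pose from where the row before left it, along the tool's axes as they then stand; what a row does not reach is not made up. A row lasts 1/8 s, in which the tool goes at most 62.5 mm and 10.7 degrees, less where a joint would pass 70% of its speed; a pose out of reach is approached as far as the arm can. A call with a gripper value outside its range is refused whole. The fingers move at their own pace and stop on an object; the grip force is fixed at half the most. Time passes only in rows, so rows that do not move let the fingers close. It gives the time, the measured TCP pose, the force, the opening and the grip force at its end, in the units of the state.
- r.state(): the state, without advancing time (a new reading comes with each control period).
- r.read_camera(name): name is "scene" or "top" or "wrist"; returns a dict with "img" (480x640x3 uint8, red, green, blue), "intrinsics" (3x3 intrinsics, pixels), "R" (3x3) and "t" (3): a world point X has camera coordinates R X + t; the wrist camera has in their place "T_tool_cam" (4x4, takes a point from camera to tool coordinates, whose origin is the TCP and whose axes are the flange's). Camera axes: x right, y down, z forward; pixel columns grow to the right and rows downward; lengths in m; the calibration is good to about 2 mm. A picture is of the moment at which its call begins: read the wrist's pose just before it. There is no depth.
- r.hand_in(): hands the job in; it is judged then, once.
The state is a dict: "t": time; "qpos": joint angles; "qd": joint speeds; "effort": joint torques, N m; "position": TCP position; "ee_rot": TCP orientation; "force": force on the tool from outside, world axes, zero at the start; "ft_torque": the same for the moment, N m; "grip_width": finger opening in m; "grip_force": force on a finger pad.
Only numpy, scipy, OpenCV 4.12 (cv2) and the standard library are available. Lean on these libraries where they do the work, as an engineer would, in place of code of your own. Each camera call takes 0.05 s, during which the arm holds its last target. There are 200 camera calls.

TASK

On the small test fixture on the bench, leave the other things on the bench where they lie and slide the clear guard all the way to the right along its tracks, off the socket. Then grip the adapter block by its upright rib and work it loose: rock it first to the left (as the robot sees it) until the right end clicks up, then to the right until the left end clicks up, and do not pull it straight out. Finish while still holding it: upright, touching nothing else, just clear above its socket (its underside roughly 1 to 3 cm over the socket's rim); do not put it down or let go.

Things in the scene. Friction and masses are not known exactly. Their poses are not given: they have to be found in the camera images.
- fixture: Test fixture fixed to the bench: dark steel plate 124 (x) by 330 (y) by 10 mm, reaching from y = -260 to +70 mm. Origin on the bench top under the middle of its socket, which is at the left part of the plate; x points about away from the robot, y to the left, z up. Guard tracks (top z = 20 mm) run along y at x = +/-53 mm, with end stops to z = 28 mm.
- guard (a joint): Travel (m) of the clear guard along the fixture's -y (to the right): 0 shut over the socket, 0.190 fully open. Starts at 0 to 0.02, slides with about 1.5 N friction, stays where left. A hood of clear plastic 98 mm (x) by 110 mm (y), top face at z = 116 mm, with an end wall on the right; its left end is open so that it passes over the adapter.
- guard_post (a point): Middle of the top of the guard's black grip post, which stands in the middle of the guard's top: 24 mm along the fixture's x, 16 mm along y, 28 mm high (z = 118 to 146 mm). Moves with the guard; at guard = 0 it is straight above the socket's middle.
- adapter: Grey plug-in block in the socket, 0.12 to 0.21 kg. Origin mid underside (seated on the socket floor), z up, x and y along the fixture's. Body 24 (x) by 55 (y) mm, 50 mm high, black shoulder 26 x 58 mm from 38 to 50 mm up. Lever one end up at a time, leaning it 6 to 10 degrees about the fixture's x: leaning left (top to +y) raises the right (-y) end, and the other way round.
- adapter_top (a point): Middle of the top of the adapter's grip rib, 87 mm above its underside. The rib is 16 mm (x) by 40 mm (y) and stands 37 mm above the black shoulder.
- socket_rim (a point): Middle of the socket's mouth, z = 36 mm over the bench; axes as the fixture's. The socket is a slot 74 mm (y) by 27 mm (x) between two grey cheeks, floor at z = 10 mm, rim at 36 mm. At its two ends (|y| = 37 to 53 mm) stand grey catch housings, also 36 mm high, each with a spring roller.
- module_a: Bystander: green circuit module 78 x 52 x 17 mm, loose on the bench.
- solder_reel: Bystander: reel of solder wire, 49 mm diameter, 30 mm high.
- side_cutters: Bystander: side cutters 128 x 51 x 13 mm.
- module_c: Bystander: circuit module 66 x 40 x 17 mm.
- probe_black: Bystander: test probe 110 x 13 x 13 mm.
- tape_a: Bystander: roll of tape, 55 mm diameter, 19 mm high.
- catch_left (a joint): How far (m, 0 to 0.009) the spring roller at the socket's left (+y) end is pushed outward; 0 at rest; the right one is alike. Roller 6 mm thick, axis at z = 26 mm, about 11 N. Each must roll over two ridges on its end of the adapter: that end clicks after rising about 4 mm (then rests 8 mm up), again after about 12 mm, and is free at 16 mm. A click takes about 15 N at that end.
- plumb (a point): An imaginary point straight above the middle of the socket, 330 mm over the bench, fixed to the fixture; nothing is there. Its y in the adapter's frame is about -0.31 m times the adapter's lean to the left (rad); it serves only to judge the lean.

How it is judged:
By the outcome, as a careful person would: the job done as asked, in the order asked, and still so for the second after the job is handed in, while the arm keeps its last pose, push and grip.
It also fails if it takes over 51 s, if anything falls off the work surface, if the arm or the gripper's body presses on something with over 40 N, if the wrist force passes 120 N, or if a joint passes its speed limit or range.

## Working session

There is one attempt and no reset: what is moved stays moved. The work goes in short steps, Python scripts to look and compute and a tool call to move; the robot and the scene stay as the last step left them, time stands still between calls to the robot, and variables do not carry over. Pictures are saved under pics/ and viewed, at most 10 in all, crops included, and the job is handed in when it is done.

Besides the shell and the picture viewer there is one more tool, called after ">>>" as name(argument=value, ...), one argument or row to a line, values as JSON. move_arm: Moves the arm, as the interface text tells. Its arguments: {"type":"object","properties":{"moves":{"type":"array","items":{"type":"object","properties":{"dx":{"type":"number"},"dy":{"type":"number"},"dz":{"type":"number"},"rx":{"type":"number"},"ry":{"type":"number"},"rz":{"type":"number"},"fingers":{"type":"number"}}}}},"required":["moves"]}

```bash
mkdir -p pics; cat > h.py <<'E'
import numpy as np,cv2
from bench import r
def save(n,f):
    c=r.read_camera(n); cv2.imwrite('pics/'+f,c['img'][:,:,::-1]); return c
def cast(c,u,v,z):
    K=c['intrinsics'];R=np.array(c['R']);t=np.array(c['t'])
    d=R.T@np.linalg.inv(K)@np.array([u,v,1.]);o=-R.T@t
    return o+d*(z-o[2])/d[2]
def proj(c,X):
    p=np.array(c['intrinsics'])@(np.array(c['R'])@np.array(X)+np.array(c['t']));return p[:2]/p[2]
E
python3 - <<'E'
from h import *
np.set_printoptions(precision=3,suppress=True)
for n in('top','scene'):
    c=save(n,n+'0.png');print(n,c['intrinsics'],c['R'],c['t'])
s=r.state();print(s,r.tip_extent)
E
```

```text
top [[554.358   0.    319.017]
 [  0.    554.358 241.319]
 [  0.      0.      1.   ]] [[ 0.007 -1.    -0.002]
 [-0.993 -0.007 -0.122]
 [ 0.122  0.003 -0.993]] [0.011 0.555 1.54 ]
scene [[491.317   0.    314.859]
 [  0.    491.317 245.646]
 [  0.      0.      1.   ]] [[-0.501 -0.865  0.008]
 [-0.612  0.348 -0.71 ]
 [ 0.612 -0.36  -0.704]] [0.265 0.457 0.966]
{'t': 0.1, 'qpos': array([ 1.107,  0.537, -0.004,  1.539,  0.003,  1.067, -0.071]), 'qd': array([-0.001, -0.004, -0.001, -0.001,  0.   ,  0.001, -0.   ]), 'effort': array([  0.004, -57.208,   0.994, -25.223,  -0.056,   0.013,   0.   ]), 'position': array([ 0.252, -0.599,  0.246]), 'ee_rot': array([-3.14 ,  0.   ,  0.398]), 'force': array([ 0.083, -0.602,  0.143]), 'ft_torque': array([-0.006,  0.063, -0.029]), 'grip_force': 0.0, 'grip_width': 0.08825110791823851} 0.008
```

View pics/top0.png

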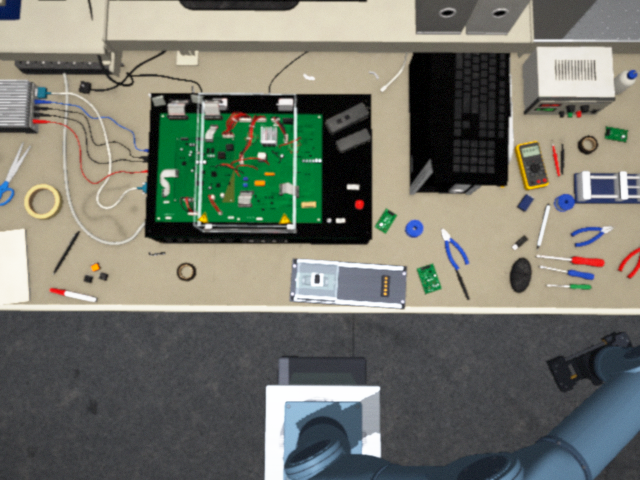

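View pics/scene0.png

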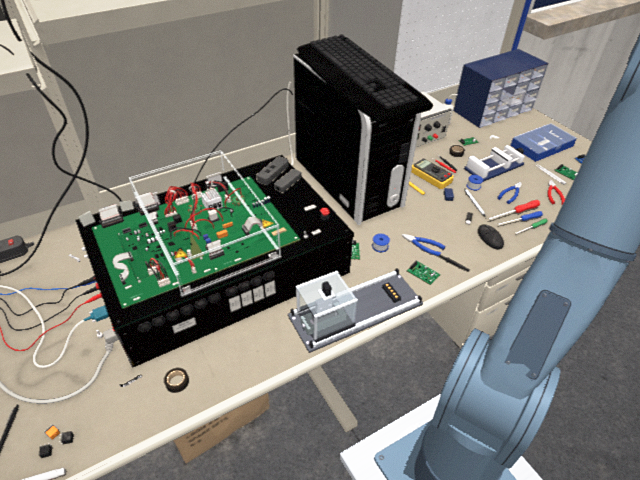

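The top view shows the fixture plate at about (290–407, 260–308), with the guard and its post at about (317, 280). The black box stands behind it, and module_a, the cutters and the reel lie to its right. Next I'll refine this with a zoomed crop.

```bash
python3 - <<'E'
from h import *
np.set_printoptions(precision=3,suppress=True)
c=r.read_camera('top');s=r.read_camera('scene')
a=cv2.resize(c['img'][235:315,280:415],None,fx=5.5,fy=5.5,interpolation=cv2.INTER_CUBIC)
b=cv2.resize(s['img'][255:355,280:430],None,fx=5,fy=5,interpolation=cv2.INTER_CUBIC)
cv2.imwrite('pics/c1.png',a[:,:,::-1]);cv2.imwrite('pics/c2.png',b[:,:,::-1])
for uv in[(290,302),(293,260),(406,266),(404,308)]:print(uv,cast(c,*uv,.01))
# box front edge: top view bottom edge of box, scene top front edge
for u,v in[(150,236),(370,242),(370,238)]:print('box',[cast(c,u,v,z) for z in(0,.08,.12,.16)])
for u,v in[(350,236),(351,268),(127,318),(131,365)]:print('sc',[cast(s,u,v,z) for z in(0,.08,.12,.16)])
E
```

```text
(290, 302) [0.383 0.096 0.01 ]
(293, 260) [0.503 0.089 0.01 ]
(406, 266) [ 0.488 -0.235  0.01 ]
(404, 308) [ 0.368 -0.228  0.01 ]
box [array([0.571, 0.506, 0.   ]), array([0.56 , 0.481, 0.08 ]), array([0.555, 0.468, 0.12 ]), array([0.55 , 0.456, 0.16 ])]
box [array([ 0.558, -0.133,  0.   ]), array([ 0.548, -0.126,  0.08 ]), array([ 0.543, -0.123,  0.12 ]), array([ 0.538, -0.119,  0.16 ])]
box [array([ 0.569, -0.133,  0.   ]), array([ 0.559, -0.126,  0.08 ]), array([ 0.554, -0.123,  0.12 ]), array([ 0.549, -0.119,  0.16 ])]
sc [array([ 0.677, -0.206,  0.   ]), array([ 0.608, -0.156,  0.08 ]), array([ 0.574, -0.131,  0.12 ]), array([ 0.54 , -0.106,  0.16 ])]
sc [array([ 0.567, -0.138,  0.   ]), array([ 0.508, -0.094,  0.08 ]), array([ 0.478, -0.072,  0.12 ]), array([ 0.448, -0.049,  0.16 ])]
sc [array([0.703, 0.445, 0.   ]), array([0.633, 0.443, 0.08 ]), array([0.598, 0.442, 0.12 ]), array([0.562, 0.441, 0.16 ])]
sc [array([0.564, 0.473, 0.   ]), array([0.505, 0.468, 0.08 ]), array([0.475, 0.466, 0.12 ]), array([0.445, 0.464, 0.16 ])]
```

View pics/c1.png

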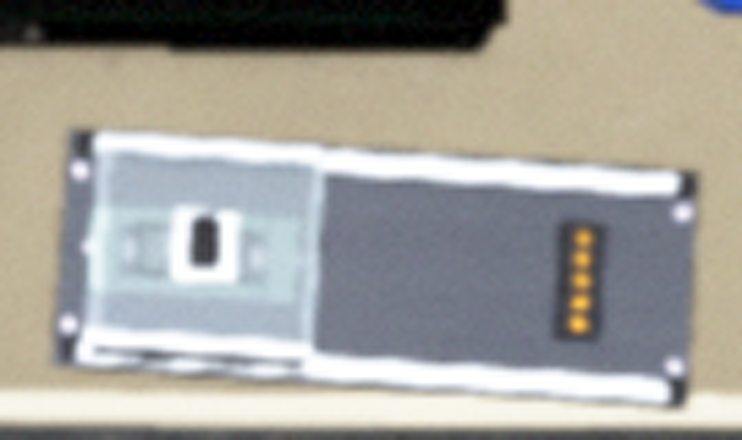

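View pics/c2.png

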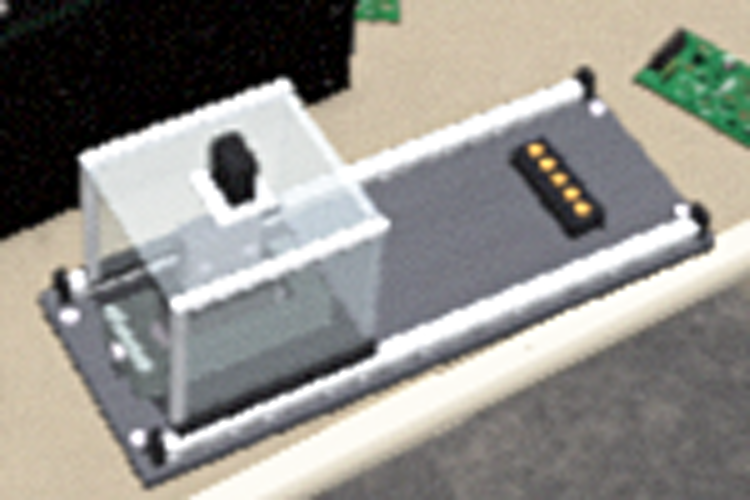

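The crops show the plate corners and the black post: top view about (204, 242) in the crop, scene about (232, 150) in the crop. I plan to close the jaws along the fixture's y for both the post and the rib. That makes the tilt firm and keeps the gripper body away from the box.

```bash
python3 - <<'E'
from h import *
np.set_printoptions(precision=4,suppress=True)
c=r.read_camera('top');s=r.read_camera('scene')
P=[cast(c,280+u/5.5,235+v/5.5,.01)[:2] for u,v in[(75,130),(696,175),(684,405),(57,362)]]
print(P)
y=(P[0]-P[1]+P[3]-P[2]);yaw=np.arctan2(-y[0],y[1]);print('yaw',yaw)
R=np.array([[np.cos(yaw),-np.sin(yaw)],[np.sin(yaw),np.cos(yaw)]])
m=sum(P)/4;org=m-R@[0,-.095];print('mid',m,'origin',org, [R.T@(p-org) for p in P])
def blob(c,x0,x1,y0,y1):
    g=c['img'][y0:y1,x0:x1].max(2);n,l,st,ce=cv2.connectedComponentsWithStats((g<80).astype(np.uint8))
    i=1+np.argmax(st[1:,4]);return ce[i]+[x0,y0],st[i]
for cam,b in((c,(311,326,270,290)),(s,(318,335,278,300))):
    ce,st=blob(cam,*b);print(ce,st,cast(cam,*ce,.146),cast(cam,*ce,.138))
E
```

```text
[array([0.5068, 0.0869]), array([ 0.4854, -0.2369]), array([ 0.3665, -0.2293]), array([0.3863, 0.0947])]
yaw -0.06345052571443587
mid [ 0.4362 -0.0711] origin [0.4423 0.0237] [array([0.0604, 0.0672]), array([ 0.0596, -0.2573]), array([-0.0596, -0.2572]), array([-0.0604,  0.0673])]
[317.1333 278.0667] [ 5  6  3  6 15] [0.4439 0.0183 0.146 ] [0.4443 0.0183 0.138 ]
[326.427  288.5169] [ 5  4  8 14 89] [0.4332 0.0261 0.146 ] [0.4389 0.0225 0.138 ]
```

>>> move_arm(
  moves=[
    {"dz":-2.5,"rz":0.1},
    {"dz":-2.5,"rz":0.15},
    {"rz":0.15},
    {"rz":0.05},
    {"dx":5},
    {"dx":5},
    {"dx":5},
    {"dx":3},
  ],
)

```text
validation failed for argument at $.mo...
```

>>> move_arm(
  moves=[
    {"dx":0,"dy":0,"dz":-2.5,"rx":0,"ry":0,"rz":0.15,"fingers":1},
    {"dx":3,"dy":0,"dz":-1.5,"rx":0,"ry":0,"rz":0.15,"fingers":1},
    {"dx":4,"dy":0,"dz":0,"rx":0,"ry":0,"rz":0.16,"fingers":1},
    {"dx":5,"dy":0,"dz":0,"rx":0,"ry":0,"rz":0,"fingers":1},
    {"dx":5,"dy":0,"dz":0,"rx":0,"ry":0,"rz":0,"fingers":1},
  ],
)

```text
t: 0.92
position: [0.4219, -0.5941, 0.2869]
ee_rot: [3.141, 0.0, -0.062]
force: [-0.3, -1.3, -0.3]
grip_width: 0.0881
grip_force: 0.0
```

>>> move_arm(
  moves=[
    {"dx":-0.2,"dy":-3,"fingers":1},
    {"dx":-0.2,"dy":-5,"fingers":1},
    {"dx":-0.2,"dy":-6,"fingers":1},
    {"dx":-0.2,"dy":-6,"fingers":1},
    {"dx":-0.2,"dy":-6,"fingers":1},
    {"dx":-0.2,"dy":-6,"fingers":1},
    {"dx":-0.2,"dy":-6,"fingers":1},
    {"dx":-0.2,"dy":-6,"fingers":1},
    {"dx":-0.1,"dy":-6,"fingers":1},
    {"dx":0,"dy":-4,"fingers":1},
  ],
)

```text
validation failed for argument at $.mo...
```

>>> move_arm(
  moves=[
    {"dx":-0.2,"dy":-3,"dz":0,"rx":0,"ry":0,"rz":0,"fingers":1},
    {"dx":-0.2,"dy":-5,"dz":0,"rx":0,"ry":0,"rz":0,"fingers":1},
    {"dx":-0.2,"dy":-6,"dz":0,"rx":0,"ry":0,"rz":0,"fingers":1},
    {"dx":-0.2,"dy":-6,"dz":0,"rx":0,"ry":0,"rz":0,"fingers":1},
    {"dx":-0.2,"dy":-6,"dz":0,"rx":0,"ry":0,"rz":0,"fingers":1},
    {"dx":-0.2,"dy":-6,"dz":0,"rx":0,"ry":0,"rz":0,"fingers":1},
    {"dx":-0.2,"dy":-6,"dz":0,"rx":0,"ry":0,"rz":0,"fingers":1},
    {"dx":-0.2,"dy":-6,"dz":0,"rx":0,"ry":0,"rz":0,"fingers":1},
    {"dx":-0.1,"dy":-6,"dz":0,"rx":0,"ry":0,"rz":0,"fingers":1},
    {"dx":0,"dy":-4,"dz":0,"rx":0,"ry":0,"rz":0,"fingers":1},
  ],
)

```text
t: 2.17
position: [0.4369, -0.0514, 0.287]
ee_rot: [-3.141, -0.001, -0.06]
force: [-0.3, -0.3, 0.5]
grip_width: 0.0879
grip_force: 0.0
```

```bash
python3 - <<'E'
from h import *
print(r.state()['position'],r.state()['ee_rot']);c=save('wrist','w1.png');np.set_printoptions(precision=4,suppress=True);print(c['T_tool_cam'],c['intrinsics'])
E
```

```text
[ 0.43688843 -0.05141543  0.28699096] [-3.14135508e+00 -6.06257875e-04 -5.96845624e-02]
[[-0.0008 -0.9526 -0.3041  0.0785]
 [ 1.     -0.0003 -0.0015  0.0005]
 [ 0.0013 -0.3041  0.9526 -0.1369]
 [ 0.      0.      0.      1.    ]] [[385.3989   0.     320.2947]
 [  0.     385.3989 239.8665]
 [  0.       0.       1.    ]]
```

View pics/w1.png

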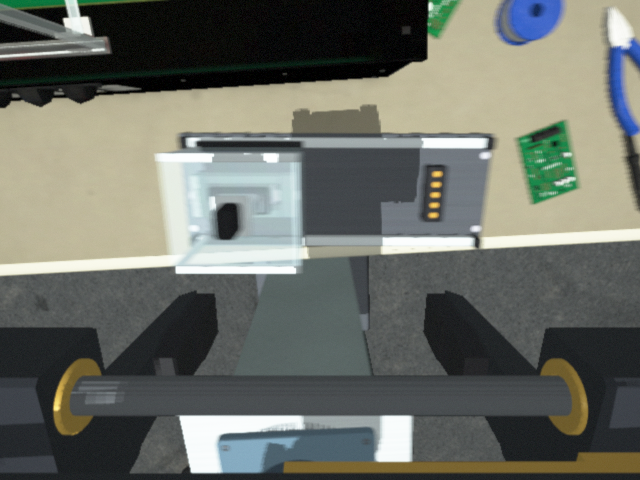

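The wrist view shows the fixture square to the tool, with the guard over the left part and the black post at about (215–240, 202–240).

```bash
cat >> h.py <<'E'
from scipy.spatial.transform import Rotation as Ro
def wcam(c,s):
    T=np.eye(4);T[:3,:3]=Ro.from_euler('xyz',s['ee_rot']).as_matrix();T[:3,3]=s['position']
    T=T@np.array(c['T_tool_cam']);Rw=T[:3,:3].T
    return dict(img=c['img'],intrinsics=c['intrinsics'],R=Rw,t=-Rw@T[:3,3])
E
python3 - <<'E'
from h import *
np.set_printoptions(precision=4,suppress=True)
s=r.state();c=wcam(r.read_camera('wrist'),s)
g=c['img'][190:250,205:250].max(2)
n,l,st,ce=cv2.connectedComponentsWithStats((g<60).astype(np.uint8));i=1+np.argmax(st[1:,4])
print(st[i]+[205,190,0,0,0],ce[i]+[205,190])
yaw=-.063;ex=np.array([np.cos(yaw),np.sin(yaw),0]);ey=np.array([-ex[1],ex[0],0])
p=np.array([.4435,.0185,0])
for z in(.118,.146):
  print(z,[proj(c,p+a*.012*ex+b*.008*ey+[0,0,z]) for a in(-1,1) for b in(1,-1)])
for uv in[(180,134),(494,135),(479,247)]:print(uv,cast(c,*uv,.01))
print(cast(c,302,143,.02),'guard right corner top',cast(c,302,271,.116),cast(c,302,154,.116))
E
```

```text
[225 203  25  36 808] [237.4171 220.4901]
0.118 [array([231.8079, 228.5239]), array([251.168 , 228.6902]), array([229.9692, 199.933 ]), array([249.7823, 200.1013])]
0.146 [array([223.5723, 238.7098]), array([244.7024, 238.8921]), array([221.3504, 207.6981]), array([243.0213, 207.8828])]
(180, 134) [0.507  0.0962 0.01  ]
(494, 135) [ 0.4881 -0.2288  0.01  ]
(479, 247) [ 0.3658 -0.2218  0.01  ]
[ 0.4915 -0.0302  0.02  ] guard right corner top [ 0.3904 -0.0279  0.116 ] [ 0.4889 -0.0348  0.116 ]
```

>>> move_arm(
  moves=[
    {"dx":0.1,"dy":-3,"dz":0,"rx":0,"ry":0,"rz":0,"fingers":1},
    {"dx":0.1,"dy":-3,"dz":2,"rx":0,"ry":0,"rz":0,"fingers":1},
    {"dx":0,"dy":0,"dz":3,"rx":0,"ry":0,"rz":0,"fingers":0.7},
    {"dx":0,"dy":0,"dz":3,"rx":0,"ry":0,"rz":0,"fingers":0.7},
    {"dx":0,"dy":0,"dz":0,"rx":0,"ry":0,"rz":0,"fingers":0.7},
    {"dx":0,"dy":0,"dz":0,"rx":0,"ry":0,"rz":0,"fingers":0.7},
  ],
)

```text
t: 3.02
position: [0.4435, 0.0051, 0.2076]
ee_rot: [3.142, -0.001, -0.063]
force: [0.0, 0.3, -0.5]
grip_width: 0.0617
grip_force: 0.0
```

```bash
python3 - <<'E'
from h import *
s=r.state();print(s['position'],s['ee_rot'],s['grip_width'])
E
```

```text
[0.44348929 0.00509499 0.2076299 ] [ 3.14156426e+00 -1.13585997e-03 -6.30499657e-02] 0.06168193057689408
```

>>> move_arm(
  moves=[
    {"dx":0,"dy":-1.3,"dz":1.6,"rx":0,"ry":0,"rz":0,"fingers":0.7},
    {"dx":0,"dy":0,"dz":2,"rx":0,"ry":0,"rz":0,"fingers":0.7},
    {"dx":0,"dy":0,"dz":2,"rx":0,"ry":0,"rz":0,"fingers":0.7},
    {"dx":0,"dy":0,"dz":1.6,"rx":0,"ry":0,"rz":0,"fingers":0.7},
    {"dx":0,"dy":0,"dz":0.4,"rx":0,"ry":0,"rz":0,"fingers":0.7},
    {"dx":0,"dy":0,"dz":0,"rx":0,"ry":0,"rz":0,"fingers":0.7},
  ],
)

```text
t: 3.78
position: [0.4443, 0.0185, 0.1315]
ee_rot: [-3.142, -0.001, -0.062]
force: [-0.1, -0.3, 0.5]
grip_width: 0.0614
grip_force: 0.0
```

>>> move_arm(
  moves=[
    {"dx":0,"dy":0,"dz":0,"rx":0,"ry":0,"rz":0,"fingers":0},
    {"dx":0,"dy":0,"dz":0,"rx":0,"ry":0,"rz":0,"fingers":0},
    {"dx":0,"dy":0,"dz":0,"rx":0,"ry":0,"rz":0,"fingers":0},
    {"dx":0,"dy":0,"dz":0,"rx":0,"ry":0,"rz":0,"fingers":0},
    {"dx":0,"dy":0,"dz":0,"rx":0,"ry":0,"rz":0,"fingers":0},
    {"dx":0,"dy":0,"dz":0,"rx":0,"ry":0,"rz":0,"fingers":0},
  ],
)

```text
t: 4.53
position: [0.4436, 0.0186, 0.1307]
ee_rot: [3.142, 0.0, -0.062]
force: [-0.4, -0.6, 0.8]
grip_width: 0.0158
grip_force: 30.0
```

>>> move_arm(
  moves=[
    {"dx":0,"dy":1,"dz":0,"rx":0,"ry":0,"rz":0,"fingers":0},
    {"dx":0,"dy":2,"dz":0,"rx":0,"ry":0,"rz":0,"fingers":0},
    {"dx":0,"dy":2.5,"dz":0,"rx":0,"ry":0,"rz":0,"fingers":0},
    {"dx":0,"dy":2.5,"dz":0,"rx":0,"ry":0,"rz":0,"fingers":0},
    {"dx":0,"dy":2.5,"dz":0,"rx":0,"ry":0,"rz":0,"fingers":0},
    {"dx":0,"dy":2.5,"dz":0,"rx":0,"ry":0,"rz":0,"fingers":0},
    {"dx":0,"dy":2,"dz":0,"rx":0,"ry":0,"rz":0,"fingers":0},
    {"dx":0,"dy":1.5,"dz":0,"rx":0,"ry":0,"rz":0,"fingers":0},
    {"dx":0,"dy":0.5,"dz":0,"rx":0,"ry":0,"rz":0,"fingers":0},
    {"dx":0,"dy":0.5,"dz":0,"rx":0,"ry":0,"rz":0,"fingers":0},
  ],
)

```text
t: 5.78
position: [0.4329, -0.1558, 0.1307]
ee_rot: [-3.141, -0.0, -0.061]
force: [1.2, 0.6, -0.3]
grip_width: 0.0161
grip_force: 30.0
```

>>> move_arm(
  moves=[
    {"dx":0,"dy":0.3,"dz":0,"rx":0,"ry":0,"rz":0,"fingers":0},
    {"dx":0,"dy":0.3,"dz":0,"rx":0,"ry":0,"rz":0,"fingers":0},
    {"dx":0,"dy":0.2,"dz":0,"rx":0,"ry":0,"rz":0,"fingers":0},
    {"dx":0,"dy":0,"dz":0,"rx":0,"ry":0,"rz":0,"fingers":0},
  ],
)

```text
t: 6.28
position: [0.4324, -0.1643, 0.1307]
ee_rot: [3.141, -0.0, -0.062]
force: [2.3, 0.5, -1.6]
grip_width: 0.0157
grip_force: 30.0
```

Moved 183 mm so far, with no stop felt. I'll creep on.

>>> move_arm(
  moves=[
    {"dx":0,"dy":0.2,"dz":0,"rx":0,"ry":0,"rz":0,"fingers":0},
    {"dx":0,"dy":0.2,"dz":0,"rx":0,"ry":0,"rz":0,"fingers":0},
    {"dx":0,"dy":0.1,"dz":0,"rx":0,"ry":0,"rz":0,"fingers":0},
    {"dx":0,"dy":0,"dz":0,"rx":0,"ry":0,"rz":0,"fingers":0},
  ],
)

```text
t: 6.78
position: [0.4323, -0.1653, 0.1307]
ee_rot: [-3.138, 0.001, -0.059]
force: [1.4, 12.6, 2.6]
grip_width: 0.016
grip_force: 30.0
```

>>> move_arm(
  moves=[
    {"dx":0,"dy":0,"dz":0,"rx":0,"ry":0,"rz":0,"fingers":0.7},
    {"dx":0,"dy":0,"dz":0,"rx":0,"ry":0,"rz":0,"fingers":0.7},
    {"dx":0,"dy":0,"dz":0,"rx":0,"ry":0,"rz":0,"fingers":0.7},
    {"dx":0,"dy":-0.4,"dz":-1,"rx":0,"ry":0,"rz":0,"fingers":0.8},
    {"dx":0,"dy":0,"dz":-3,"rx":0,"ry":0,"rz":0,"fingers":0.8},
    {"dx":0,"dy":0,"dz":-4,"rx":0,"ry":0,"rz":0,"fingers":0.8},
    {"dx":0,"dy":-2,"dz":-2,"rx":0,"ry":0,"rz":0,"fingers":0.8},
    {"dx":0,"dy":-4,"dz":0,"rx":0,"ry":0,"rz":0,"fingers":0.8},
    {"dx":0,"dy":-4,"dz":0,"rx":0,"ry":0,"rz":0,"fingers":0.8},
    {"dx":0,"dy":0,"dz":0,"rx":0,"ry":0,"rz":0,"fingers":0.8},
  ],
)

```text
t: 8.02
position: [0.4386, -0.0623, 0.2315]
ee_rot: [-3.141, -0.001, -0.057]
force: [0.2, -0.9, -0.2]
grip_width: 0.0705
grip_force: 0.0
```

```bash
python3 - <<'E'
from h import *
np.set_printoptions(precision=4,suppress=True)
r.read_camera('wrist');r.read_camera('wrist')
s=r.state();print(s['position'],s['ee_rot']);c=wcam(save('wrist','w2.png'),s)
yaw=-.063;ex=np.array([np.cos(yaw),np.sin(yaw),0]);ey=np.array([-ex[1],ex[0],0])
p=np.array([.443,.0243,0]);print([proj(c,p+a*.008*ex+b*.02*ey+[0,0,.097]) for a in(-1,1) for b in(1,-1)])
print('post',proj(c,p-.19*ey+[0,0,.146]))
E
```

```text
[ 0.4384 -0.0655  0.2311] [ 3.1411 -0.0003 -0.0616]
[array([171.2638, 241.0768]), array([225.3782, 241.1227]), array([168.6907, 220.1142]), array([223.7443, 220.1592])]
post [483.578  253.5012]
```

View pics/w2.png

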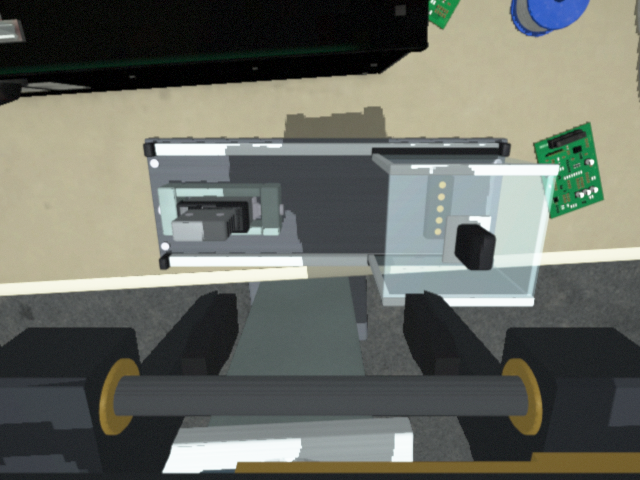

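The wrist view shows the guard fully to the right against its end, and the bare adapter in the socket, with the rib's top at about (173–230, 218–241). I'll take the rib's edges precisely.

```bash
python3 - <<'E'
from h import *
np.set_printoptions(precision=4,suppress=True)
g=cv2.cvtColor(cv2.imread('pics/w2.png'),cv2.COLOR_BGR2GRAY)
print(g[229,160:245]);print(g[195:250,190]);print(g[195:250,215])
s=r.state();c=wcam(r.read_camera('wrist'),s)
for uv in[(173,218),(173,241),(230,218),(230,241)]:print(uv,cast(c,*uv,.097))
E
```

```text
[116 120 145 183 197 202 203 203 203 204 203 195 175 178 184 184 185 185
 184 185 186 184 184 184 185 185 186 187 187 187 190 187 185 188 190 189
 188 191 190 191 190 190 176 124 102 101 101 101  99 101 101 101 101 102
 101 100 103 101 102 101 103 102 103  99  93  84  70  49  37  50  40  47
  41  51  45  54  56  53  46  48  56  57  53  35  26]
[199 151 109  90  83  73  46  25  33  43  54  45  36  42  62  78  82  90
 112 126 111  91  83  86  85  96 132 165 184 192 192 189 191 188 190 185
 187 186 187 185 184 184 184 181 179 165 139 121 119 118 120 122 120 119
 118]
[159 107  87  81  85  70  49  26  31  41  53  63  56  53  68  77  81  84
  88  86  85  85  84  82  83  88  93 100 102 101 102 102 103 101 100 101
 100 103 103 100 101  99  97  99  97  97 111 119 119 120 122 123 121 118
 119]
(173, 218) [0.4537 0.0396 0.097 ]
(173, 241) [0.4364 0.0427 0.097 ]
(230, 218) [ 0.4511 -0.0016  0.097 ]
(230, 241) [0.4337 0.0007 0.097 ]
```

>>> move_arm(
  moves=[
    {"dx":0,"dy":-3,"dz":0,"rx":0,"ry":0,"rz":0,"fingers":0.8},
    {"dx":-0.1,"dy":-4,"dz":0,"rx":0,"ry":0,"rz":0,"fingers":0.8},
    {"dx":0,"dy":-1.9,"dz":2,"rx":0,"ry":0,"rz":0,"fingers":0.8},
    {"dx":0,"dy":0,"dz":3,"rx":0,"ry":0,"rz":0,"fingers":0.8},
    {"dx":0,"dy":0,"dz":3,"rx":0,"ry":0,"rz":0,"fingers":0.8},
    {"dx":0,"dy":0,"dz":2,"rx":0,"ry":0,"rz":0,"fingers":0.8},
    {"dx":0,"dy":0,"dz":0,"rx":0,"ry":0,"rz":0,"fingers":0.8},
    {"dx":0,"dy":0,"dz":0,"rx":0,"ry":0,"rz":0,"fingers":0.8},
  ],
)

```text
t: 9.22
position: [0.4435, 0.0231, 0.1313]
ee_rot: [3.142, -0.001, -0.063]
force: [0.3, 0.0, -0.7]
grip_width: 0.0701
grip_force: 0.0
```

>>> move_arm(
  moves=[
    {"dx":0,"dy":0,"dz":2,"rx":0,"ry":0,"rz":0,"fingers":0.8},
    {"dx":0,"dy":0,"dz":2,"rx":0,"ry":0,"rz":0,"fingers":0.8},
    {"dx":0,"dy":0,"dz":1.3,"rx":0,"ry":0,"rz":0,"fingers":0.8},
    {"dx":0,"dy":0,"dz":0.3,"rx":0,"ry":0,"rz":0,"fingers":0.8},
    {"dx":0,"dy":0,"dz":0,"rx":0,"ry":0,"rz":0,"fingers":0.8},
    {"dx":0,"dy":0,"dz":0,"rx":0,"ry":0,"rz":0,"fingers":0},
    {"dx":0,"dy":0,"dz":0,"rx":0,"ry":0,"rz":0,"fingers":0},
    {"dx":0,"dy":0,"dz":0,"rx":0,"ry":0,"rz":0,"fingers":0},
    {"dx":0,"dy":0,"dz":0,"rx":0,"ry":0,"rz":0,"fingers":0},
    {"dx":0,"dy":0,"dz":0,"rx":0,"ry":0,"rz":0,"fingers":0},
  ],
)

```text
t: 10.48
position: [0.4432, 0.0239, 0.0749]
ee_rot: [-3.141, -0.0, -0.062]
force: [-0.8, 1.7, 2.6]
grip_width: 0.0398
grip_force: 30.0
```

>>> move_arm(
  moves=[
    {"dx":0,"dy":-0.2,"dz":-0.08,"rx":-0.03,"ry":0,"rz":0,"fingers":0},
    {"dx":0,"dy":-0.2,"dz":-0.08,"rx":-0.03,"ry":0,"rz":0,"fingers":0},
    {"dx":0,"dy":-0.2,"dz":-0.08,"rx":-0.03,"ry":0,"rz":0,"fingers":0},
    {"dx":0,"dy":0,"dz":0,"rx":0,"ry":0,"rz":0,"fingers":0},
  ],
)

```text
t: 10.98
position: [0.4434, 0.03, 0.0769]
ee_rot: [3.051, -0.0, -0.061]
force: [0.2, -0.5, -0.2]
grip_width: 0.04
grip_force: 30.0
```

```bash
cat >> h.py <<'E'
def ends():
    s=r.state();Rm=Ro.from_euler('xyz',s['ee_rot']).as_matrix();p=np.array(s['position'])
    yaw=-.063;ey=np.array([-np.sin(yaw),np.cos(yaw),0])
    b=p+Rm@[0,0,.065];yb=-Rm[:,1]
    L=b+.0275*yb;R_=b-.0275*yb;o=np.array([.443,.0239,.01])
    print('lean deg',np.degrees(np.arcsin(-yb[2])).round(2),'L z,y mm',((L-o)[2]*1e3).round(1),((L-o)@ey*1e3).round(1),'R z,y',((R_-o)[2]*1e3).round(1),((R_-o)@ey*1e3).round(1),'F',s['force'].round(1),'M',s['ft_torque'].round(2),s['grip_width'])
E
python3 -c "
from h import *
ends()"
```

```text
lean deg 5.17 L z,y mm -0.3 27.6 R z,y 4.6 -27.2 F [ 0.2 -0.5 -0.2] M [-0.06 -0.19 -0.03] 0.03999659253569199
```

>>> move_arm(
  moves=[
    {"dx":0,"dy":-0.18,"dz":-0.08,"rx":-0.028,"ry":0,"rz":0,"fingers":0},
    {"dx":0,"dy":-0.18,"dz":-0.08,"rx":-0.028,"ry":0,"rz":0,"fingers":0},
    {"dx":0,"dy":0,"dz":0,"rx":0,"ry":0,"rz":0,"fingers":0},
    {"dx":0,"dy":0,"dz":0,"rx":0,"ry":0,"rz":0,"fingers":0},
  ],
)

```text
t: 11.48
position: [0.4434, 0.0323, 0.078]
ee_rot: [2.995, 0.0, -0.064]
force: [1.8, -2.8, -0.3]
grip_width: 0.0398
grip_force: 30.0
```

```bash
python3 -c "
from h import *
ends();c=save('scene','s3.png')
cv2.imwrite('pics/s3c.png',cv2.resize(c['img'][240:360,270:430],None,fx=5,fy=5,interpolation=cv2.INTER_CUBIC)[:,:,::-1])"
```

```text
lean deg 8.38 L z,y mm -0.3 26.1 R z,y 7.8 -28.3 F [ 1.8 -2.8 -0.3] M [-0.73 -0.37 -0.01] 0.03981640938076523
```

View pics/s3c.png

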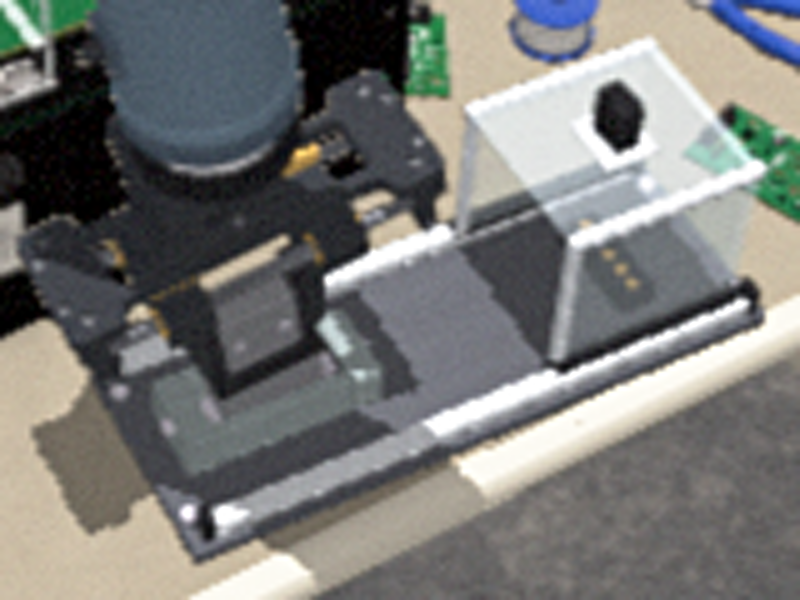

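The picture shows the adapter leaning left with its right end up, and the guard still fully right. Now I'll rock it to the right about the raised right end.

>>> move_arm(
  moves=[
    {"dx":0,"dy":0.19,"dz":-0.08,"rx":0.029,"ry":0,"rz":0,"fingers":0},
    {"dx":0,"dy":0.19,"dz":-0.08,"rx":0.029,"ry":0,"rz":0,"fingers":0},
    {"dx":0,"dy":0.19,"dz":-0.08,"rx":0.029,"ry":0,"rz":0,"fingers":0},
    {"dx":0,"dy":0.19,"dz":-0.08,"rx":0.029,"ry":0,"rz":0,"fingers":0},
    {"dx":0,"dy":0.19,"dz":-0.08,"rx":0.029,"ry":0,"rz":0,"fingers":0},
    {"dx":0,"dy":0,"dz":0,"rx":0,"ry":0,"rz":0,"fingers":0},
  ],
)

```text
t: 12.28
position: [0.4428, 0.0242, 0.0829]
ee_rot: [-3.142, 0.0, -0.064]
force: [0.3, -0.1, -2.7]
grip_width: 0.0399
grip_force: 30.0
```

```bash
python3 -c "
from h import *
ends()"
```

```text
lean deg -0.0 L z,y mm 7.9 27.8 R z,y 7.9 -27.2 F [ 0.3 -0.1 -2.7] M [-0.04 -0.05  0.02] 0.039863996950670576
```

>>> move_arm(
  moves=[
    {"dx":0,"dy":0.19,"dz":-0.08,"rx":0.029,"ry":0,"rz":0,"fingers":0},
    {"dx":0,"dy":0.19,"dz":-0.08,"rx":0.029,"ry":0,"rz":0,"fingers":0},
    {"dx":0,"dy":0.19,"dz":-0.08,"rx":0.029,"ry":0,"rz":0,"fingers":0},
    {"dx":0,"dy":0.19,"dz":-0.08,"rx":0.029,"ry":0,"rz":0,"fingers":0},
    {"dx":0,"dy":0.19,"dz":-0.08,"rx":0.029,"ry":0,"rz":0,"fingers":0},
    {"dx":0,"dy":0,"dz":0,"rx":0,"ry":0,"rz":0,"fingers":0},
    {"dx":0,"dy":0,"dz":0,"rx":0,"ry":0,"rz":0,"fingers":0},
  ],
)

```text
t: 13.15
position: [0.4423, 0.0155, 0.0865]
ee_rot: [-2.998, 0.0, -0.061]
force: [-0.4, 3.0, 3.3]
grip_width: 0.0395
grip_force: 30.0
```

```bash
python3 -c "
from h import *
ends()"
```

```text
lean deg -8.25 L z,y mm 16.2 28.1 R z,y 8.3 -26.3 F [-0.4  3.   3.3] M [ 0.56  0.21 -0.01] 0.03951476484755396
```

>>> move_arm(
  moves=[
    {"dx":0,"dy":-0.19,"dz":-0.08,"rx":-0.029,"ry":0,"rz":0,"fingers":0},
    {"dx":0,"dy":-0.19,"dz":-0.08,"rx":-0.029,"ry":0,"rz":0,"fingers":0},
    {"dx":0,"dy":-0.19,"dz":-0.08,"rx":-0.029,"ry":0,"rz":0,"fingers":0},
    {"dx":0,"dy":-0.19,"dz":-0.08,"rx":-0.029,"ry":0,"rz":0,"fingers":0},
    {"dx":0,"dy":-0.19,"dz":-0.08,"rx":-0.029,"ry":0,"rz":0,"fingers":0},
    {"dx":0,"dy":-0.19,"dz":-0.1,"rx":-0.029,"ry":0,"rz":0,"fingers":0},
    {"dx":0,"dy":-0.19,"dz":-0.1,"rx":-0.029,"ry":0,"rz":0,"fingers":0},
    {"dx":0,"dy":0,"dz":0,"rx":0,"ry":0,"rz":0,"fingers":0},
  ],
)

```text
t: 14.15
position: [0.4431, 0.0283, 0.0931]
ee_rot: [3.082, -0.0, -0.06]
force: [-0.5, -0.6, -1.7]
grip_width: 0.0396
grip_force: 30.0
```

```bash
python3 -c "
from h import *
ends()"
```

```text
lean deg 3.41 L z,y mm 16.5 28.0 R z,y 19.8 -26.9 F [-0.5 -0.6 -1.7] M [ 0.09 -0.05  0.02] 0.039620646516600806
```

>>> move_arm(
  moves=[
    {"dx":0,"dy":0.19,"dz":-0.1,"rx":0.029,"ry":0,"rz":0,"fingers":0},
    {"dx":0,"dy":0.19,"dz":-0.1,"rx":0.029,"ry":0,"rz":0,"fingers":0},
    {"dx":0,"dy":0,"dz":-0.8,"rx":0,"ry":0,"rz":0,"fingers":0},
    {"dx":0,"dy":0,"dz":-1,"rx":0,"ry":0,"rz":0,"fingers":0},
    {"dx":0,"dy":0,"dz":-0.8,"rx":0,"ry":0,"rz":0,"fingers":0},
    {"dx":0,"dy":0,"dz":0,"rx":0,"ry":0,"rz":0,"fingers":0},
    {"dx":0,"dy":0,"dz":0,"rx":0,"ry":0,"rz":0,"fingers":0},
    {"dx":0,"dy":0,"dz":0,"rx":0,"ry":0,"rz":0,"fingers":0},
  ],
)

```text
t: 15.15
position: [0.4427, 0.0239, 0.1211]
ee_rot: [3.14, 0.001, -0.062]
force: [0.2, -0.2, -1.6]
grip_width: 0.0396
grip_force: 30.0
```

```bash
python3 -c "
from h import *
ends();c=save('scene','s4.png')
cv2.imwrite('pics/s4c.png',cv2.resize(c['img'][230:350,270:430],None,fx=5,fy=5,interpolation=cv2.INTER_CUBIC)[:,:,::-1])"
```

```text
lean deg 0.07 L z,y mm 46.0 27.4 R z,y 46.1 -27.6 F [ 0.2 -0.2 -1.6] M [ 0.04  0.   -0.01] 0.039623700153435186
```

View pics/s4c.png

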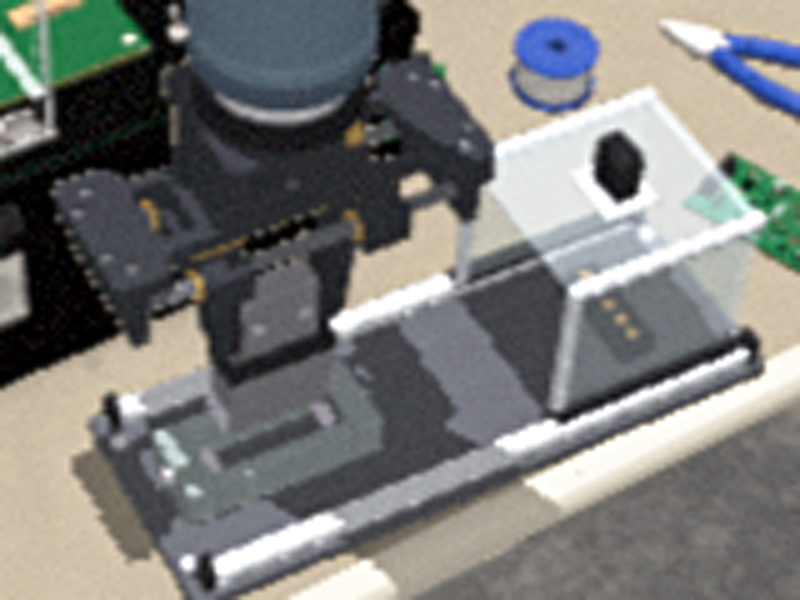

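The adapter hangs upright over the empty socket, about 2 cm above the rim. The guard is fully right and the bystanders are where they were.

```bash
python3 -c "
from bench import r
print(r.hand_in())"
```

```text
the job is handed in; nothing more can be done
None
```

I slid the guard fully right, rocked the adapter loose (left, right, then a short rock back left to free its right end), handed in the job, and am still holding it upright about 2 cm above the socket rim.

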